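Uncover the fume extractor and open its damper

ROBOT

A 6-joint arm with a two-finger parallel gripper is mounted at the origin on the work surface. World frame = base frame: x ahead of the robot, y to its left, z up, the work surface at z = 0. Lengths are in m, angles in rad, forces in N, time in s.
With the tool pointing down it reaches from about 0.25 to 0.775 m from the base axis. Payload 8.9 kg.
Tool frame: the origin (TCP) lies midway between the tips of the shut fingers; the grasp point (between the pads) lies 19 mm behind it; z points along the fingers, y is the line along which they close (so a half turn about z gives the same grasp; the last joint's range is limited). The gripper opens to 85 mm and grips with 20 to 120 N. Pads are 22 mm wide; open, the fingers measure 114 mm over their backs; the gripper's body (76 mm by 85 mm) begins 54 mm behind the grasp point. The pads swing forward as they close: fully open they stand 13 mm farther back than shut.
Start: joints at [1.188, 0.291, -0.153, 1.127, 0, 1.431], TCP at [0.127, 0.509, 0.231] pointing down, gripper open.
Joint ranges: [-2.52, 2.52], [-0.91, 1.74], [-1.3, 1.37], [-1.96, 2.02], [-1.52, 1.47], [-3.14, 3.14]. Speed limits (rad/s): [2.22, 2.22, 2.79, 3.14, 3.14, 3.14].

INTERFACE

Orientations are given as [roll, pitch, yaw] about the fixed x, y, z axes, in that order (R = Rz(yaw) Ry(pitch) Rx(roll)).
In Python, from bench import get_obs, snapshot, get_calibration, job_done gives the robot as it stands.
- The arm moves only by the tool arm_command, never from a script. Its argument "moves" is a list of rows, each a list of 4 numbers: the shift along the tool's x, y, z in mm, then the turn about the tool's z in degrees. A call has 1 to 8 rows; each row shifts and turns the commanded pose from where the row before left it, along the tool's axes as they then stand; what a row does not reach is not made up. A row lasts 1/10 s, in which the tool goes at most 50 mm and 8.59 degrees, less where a joint would pass 70% of its speed; a pose out of reach is approached as far as the arm can. A call with a gripper value outside its range is refused whole. "hand" is the closure, from 0 (fully open) to 1 (shut), set as the call begins (left out, the last holds). The fingers move at their own pace and stop on an object; "grip_force" is the grip in N (left out, the last holds). Time passes only in rows, so rows that do not move let the fingers close. It gives the time, the measured TCP pose, the force, the opening and the grip force at its end, in the units of the state.
- get_obs(): the state, without advancing time (a new reading comes with each control period).
- snapshot(name): name is "scene" or "top"; returns the picture (480x640x3 uint8, red, green, blue); there is no depth.
- get_calibration(name): a dict with "intrinsics" (3x3 intrinsics, pixels), "extrinsics" (4x4, takes a point from camera to world coordinates). Camera axes: x right, y up, looking along -z (the intrinsics and any distortion apply to the point x, -y, -z); pixel columns grow to the right and rows downward; lengths in m; the calibration is good to about 2 mm. A picture is of the moment at which its call begins. get_calibration takes no time and is no camera call.
- job_done(): hands the job in; it is judged then, once.
The state is a dict: "clock": time; "joint_pos": joint angles; "dq": joint speeds; "joint_torque": joint torques, N m; "tcp_pos": TCP position; "tcp_rot": TCP orientation; "wrist_force": force on the tool from outside, world axes, zero at the start; "torque": the same for the moment, N m; "gripper_width": opening from 0.0 (shut) to 1.0 (fully open); "grip_force": force on a finger pad.
Only numpy, scipy, OpenCV 4.12 (cv2) and the standard library are available. Lean on these libraries where they do the work, as an engineer would, in place of code of your own. Each camera call takes 0.05 s, during which the arm holds its last target. There are 200 camera calls.

TASK

Get the bench fume extractor ready for welding: lift the round dust cover off its inlet by the knob and set it down (do not drop it) flat on the bench, knob up. Only then swing the damper lever a quarter turn to its open stop, so that it lies along the duct pointing at the fan box, and let go. Leave the grinder, the hammer and the flap disc where they lie.

Things in the scene. Friction and masses are not known exactly. Their poses are not given: they have to be found in the camera images.
- unit: Bench fume extractor, fixed, along its y axis: grey inlet box (140 x 140 mm, top at 100 mm) centred 170 mm towards -y; round bare-metal duct (80 mm diameter, top at 95 mm) along y; grey fan box (210 x 200 mm, 170 mm high) centred 290 mm towards +y. Origin on the bench under the damper spindle; z up; -x is its robot side.
- mouth (a point): Centre of the inlet's open mouth: the rim of an upright round collar (100 mm outside diameter, 25 mm high) on the inlet box, 125 mm above the bench. Axes as the unit's.
- cover: Loose round sheet-metal dust cover on the collar, 0.2 kg, 120 mm diameter: a disc with a 14 mm deep skirt round the collar (6 mm clear) and a black knob in the middle. Origin at the centre of the skirt's lower edge, on which it stands when laid on the bench (origin then at height 0); z up through the knob. The disc's upper face is 18 mm above the origin.
- cover_knob (a point): Centre of the top face of the cover's knob, 50 mm above the cover's origin. The knob is an upright cylinder 32 mm in diameter and 26 mm high on a thinner 8 mm neck.
- lever (a joint): Angle of the damper lever about its upright spindle, rad: 0 at the closed stop (across the duct, pointing to the unit's -x), 1.571 at the open stop (in line with the duct, pointing to the unit's +y, at the fan box). Opens clockwise seen from above, is stiff (about 3 to 4 N at the grip) and stays where it is left.
- lever_grip (a point): Centre of the top face of the lever's grip, 172 mm above the bench: an upright black cylinder, 26 mm in diameter and 50 mm high, standing on the lever's end 115 mm from the spindle. The lever is a flat bar 22 mm wide with its upper face 122 mm above the bench.
- lever_hinge (a point): Point on the upright spindle axis of the lever, 122 mm above the bench.
- grinder: Angle grinder lying on the bench, red and black, about 270 mm long along its y axis, 72 mm high, disc (115 mm) at its -y end. Origin on the bench under its middle. Bystander.
- hammer: Hammer lying on the bench behind the duct, 240 mm long along its x axis, up to about 40 mm high. Bystander.
- flapdisc: Flap disc lying on the bench on the robot side of the duct, 115 mm diameter, 24 mm high, origin at the centre of its underside. Bystander.
Mind the look-alikes: they are no part of the job. There is more than one size of the cover; the one meant has the size given above.

How it is judged:
By the outcome, as a careful person would: the job done as asked, in the order asked, and still so for the second after the job is handed in, with the robot touching nothing.
It also fails if it takes over 53 s, if anything falls off the work surface, if the arm or the gripper's body presses on something with over 40 N, if the wrist force passes 120 N, or if a joint passes its speed limit or range.

## Working session

There is one attempt and no reset: what is moved stays moved. The work goes in short steps, Python scripts to look and compute and a tool call to move; the robot and the scene stay as the last step left them, time stands still between calls to the robot, and variables do not carry over. Pictures are saved under pics/ and viewed, at most 10 in all, crops included, and the job is handed in when it is done.

Besides the shell and the picture viewer there is one more tool, called after ">>>" as name(argument=value, ...) on one line, values as JSON. arm_command: Moves the arm, as the interface text tells. Its arguments: {"type":"object","properties":{"moves":{"type":"array","items":{"type":"array","items":{"type":"number"}}},"hand":{"type":"number"},"grip_force":{"type":"number"}},"required":["moves"]}

```bash
mkdir -p pics; cat > h.py <<'E'
import numpy as np, cv2
from bench import *
def cam(n):
    c=get_calibration(n); return np.array(c["intrinsics"]),np.array(c["extrinsics"]),c
def ray(n,u,v):
    K,T,c=cam(n); d=np.linalg.inv(K)@[u,v,1]; d=T[:3,:3]@[d[0],-d[1],-d[2]]; return T[:3,3],d
def onz(n,u,v,z):
    o,d=ray(n,u,v); return o+d*(z-o[2])/d[2]
def proj(n,P):
    K,T,c=cam(n); p=T[:3,:3].T@(np.array(P)-T[:3,3]); q=K@[p[0],-p[1],-p[2]]; return q[:2]/q[2]
def save(n,f):
    im=snapshot(n); cv2.imwrite("pics/"+f,im[:,:,::-1]); return im
E
python3 -c "
from h import *
for n in ('scene','top'):
  save(n,n+'0.png'); print(get_calibration(n))
print(get_obs())"
```

```text
{'intrinsics': array([[528.30079258,   0.        , 320.45411622],
       [  0.        , 528.30079258, 232.42727392],
       [  0.        ,   0.        ,   1.        ]]), 'extrinsics': array([[-0.06959368, -0.72861786,  0.68137562,  1.37960473],
       [ 0.99751676, -0.04342015,  0.05545277,  0.11636409],
       [-0.01081845,  0.68354276,  0.72983029,  1.04076763],
       [ 0.        ,  0.        ,  0.        ,  1.        ]])}
{'intrinsics': array([[572.78111108,   0.        , 318.24908973],
       [  0.        , 572.78111108, 232.41113554],
       [  0.        ,   0.        ,   1.        ]]), 'extrinsics': array([[-0.0057359 ,  0.99761129, -0.06883905,  0.41705937],
       [-0.99995933, -0.00620124, -0.00654793,  0.06727991],
       [-0.00695918,  0.06879869,  0.99760629,  1.41913328],
       [ 0.        ,  0.        ,  0.        ,  1.        ]])}
{'clock': 0.1, 'joint_pos': array([ 1.18768730e+00,  2.91203925e-01, -1.54065735e-01,  1.12671319e+00,
       -4.18311162e-08,  1.43149861e+00]), 'dq': array([-0.00093017, -0.00201653,  0.00135199, -0.00134625, -0.00017062,
       -0.00025799]), 'joint_torque': array([ 2.28804282e-03, -5.37976956e+01,  3.31919932e+01,  9.26303241e-03,
       -2.32104339e-04,  1.82804683e-06]), 'tcp_pos': array([0.12657828, 0.50909365, 0.23079459]), 'tcp_rot': array([-3.14041761e+00, -1.64705180e-04,  2.89778125e+00]), 'wrist_force': array([-0.10557823, -0.23969371, -0.36656892]), 'torque': array([-0.01156701, -0.06061564, -0.04241771]), 'grip_force': 0.0, 'gripper_width': 1.0025262883843193}
```

View pics/scene0.png

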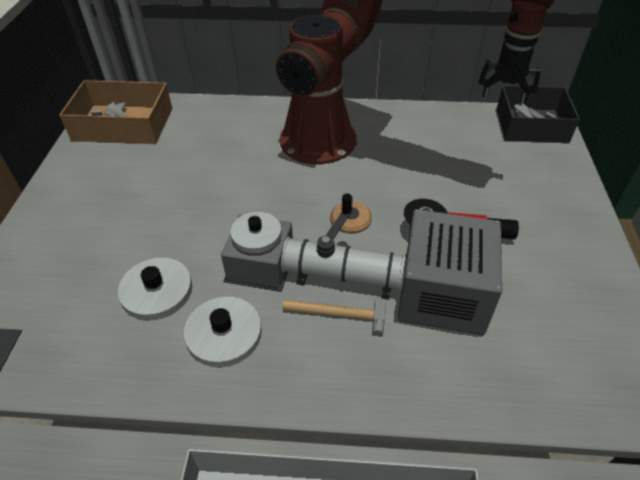

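View pics/top0.png

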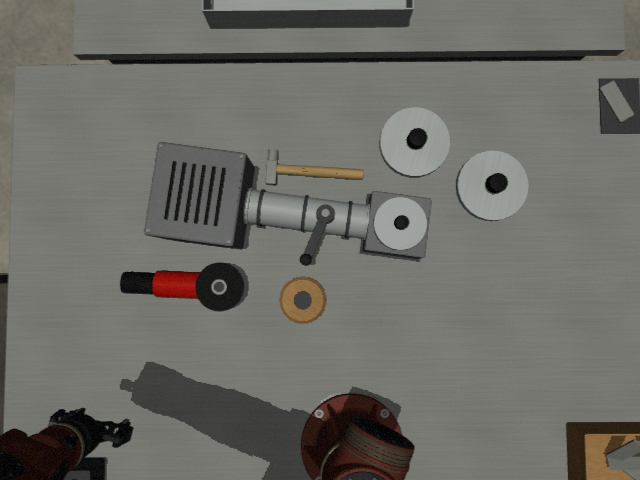

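The scene view shows three covers: A on the inlet box (256,232), B on the bench (155,287) and C on the bench (222,330). In the top view they are at (401,222), (492,185) and (415,142). A sits on the collar and looks smaller, so I'll measure the diameters. The lever grip is at top (306,260) / scene (347,203), and the spindle at top (325,213).

```bash
cat > m.py <<'E'
from h import *
top=cv2.imread('pics/top0.png'); sc=cv2.imread('pics/scene0.png')
def blobs(im,m,box,n=3):
    x0,y0,x1,y1=box; k=np.zeros(m.shape,np.uint8); k[y0:y1,x0:x1]=m[y0:y1,x0:x1]
    c,_=cv2.findContours(k,cv2.RETR_EXTERNAL,cv2.CHAIN_APPROX_NONE)
    return sorted(c,key=cv2.contourArea)[::-1][:n]
tg=cv2.cvtColor(top,cv2.COLOR_BGR2GRAY); sg=cv2.cvtColor(sc,cv2.COLOR_BGR2GRAY)
for nm,box,z in (('A',(368,192,434,255),.129),('B',(450,140,535,230),.018),('C',(372,98,455,184),.018)):
    c=blobs(top,((tg>150)*255).astype(np.uint8),box,1)[0]
    (u,v),(a,b),_=cv2.fitEllipse(cv2.convexHull(c)); P=onz('top',u,v,z)
    d=np.linalg.norm(onz('top',u+(a+b)/4,v,z)-onz('top',u-(a+b)/4,v,z)); print(nm,(u,v),a,b,P,'diam',d)
for nm,im,g,box in (('top','',tg,(385,208,418,240)),('scene','',sg,(244,212,268,236)),('top','',tg,(296,250,316,270)),('scene','',sg,(338,190,357,216))):
    for c in blobs(im,((g<40)*255).astype(np.uint8),box,1):
        print(nm,cv2.boundingRect(c),cv2.minEnclosingCircle(c))
big=np.hstack([cv2.resize(top[180:280,280:440],(0,0),fx=2.5,fy=2.5,interpolation=3)]*1)
b2=cv2.resize(sc[180:300,210:370],(0,0),fx=2.5,fy=2.5,interpolation=3)
o=np.zeros((300,800,3),np.uint8); o[:250,:400]=big; o[:,400:]=b2; cv2.imwrite('pics/crop1.png',cv2.resize(o,(800,300)))
E
python3 m.py
```

```text
A (400.0386047363281, 223.0282440185547) 51.66948318481445 52.09370803833008 [ 0.52617353 -0.10906442  0.129     ] diam 0.11704040620380432
B (492.6091613769531, 184.82687377929688) 67.88243865966797 69.30502319335938 [ 0.62845426 -0.35328799  0.018     ] diam 0.16844923784454946
C (414.5396728515625, 141.04344177246094) 67.59837341308594 68.01344299316406 [ 0.73905797 -0.16327978  0.018     ] diam 0.16772005994592645
top (394, 216, 15, 13) ((400.9886474609375, 222.34091186523438), 7.019744873046875)
scene (249, 217, 12, 15) ((254.40721130371094, 223.8505096435547), 7.324854850769043)
top (300, 254, 12, 11) ((305.4277038574219, 258.6927795410156), 5.897852420806885)
scene (342, 194, 10, 21) ((346.5, 204.10000610351562), 10.210885047912598)
```

View pics/crop1.png

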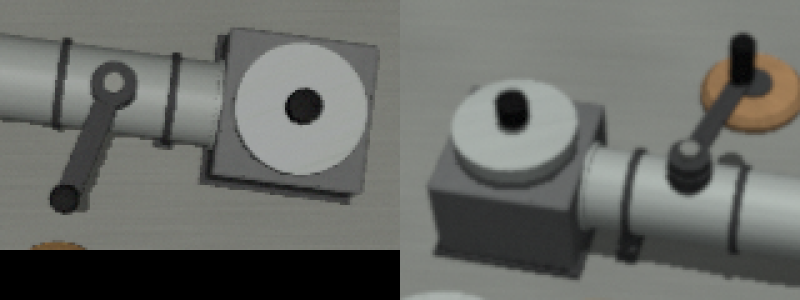

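The crop shows cover A with its knob at top (401,222), diameter 117 mm, so it is the 120 mm one. B and C measure 168 mm. The lever runs from the spindle at (326,213.5) to the grip at (305.5,258.7), and it is closed.

```bash
cat > n.py <<'E'
from h import *
k=onz('top',401,222.4,.161); g=onz('top',305.5,258.9,.172); h=onz('top',326,213.5,.13)
print('knob',k,'grip',g,'spindle',h,'len',np.linalg.norm((g-h)[:2]))
print('proj knob',proj('scene',k),'grip',proj('scene',g),'hinge',proj('scene',h))
d=(h-onz('top',400,223,.129))[:2]; print('axis y dist',np.linalg.norm(d),'yaw',np.degrees(np.arctan2(-d[0],d[1])))
l=(g-h)[:2]; print('lever dir deg',np.degrees(np.arctan2(l[1],l[0])))
# fan box top corners (z .17)
for p in ((161,143),(251,154),(235,248),(146,235)): print(p,onz('top',*p,.17))
for p in ((303,300),(220,287),(415,142),(330,172),(270,165)): print(p,onz('top',*p,.02))
# inlet box corners z .1
for p in ((372,192),(431,198),(425,257),(365,251)): print(p,onz('top',*p,.1))
E
python3 n.py
```

```text
knob [ 0.524842   -0.10682716  0.161     ] grip [0.44551483 0.10353861 0.172     ] spindle [0.54876485 0.05797066 0.13      ] len 0.11285833017065958
proj knob [254.83331136 219.13185825] grip [346.05890437 196.1421026 ] hinge [324.48933547 238.69825889]
axis y dist 0.16846192689730516 yaw -7.684623019721201
lever dir deg 156.1864056618671
(161, 143) [0.70385395 0.42251223 0.17      ]
(251, 154) [0.67777452 0.22301784 0.17      ]
(235, 248) [0.4702561  0.25750555 0.17      ]
(146, 235) [0.49991679 0.45273286 0.17      ]
(303, 300) [0.34925856 0.11445133 0.02      ]
(220, 287) [0.38182979 0.31651161 0.02      ]
(415, 142) [ 0.7361931  -0.16404607  0.02      ]
(330, 172) [0.66275952 0.04662711 0.02      ]
(270, 165) [0.68124875 0.1946848  0.02      ]
(372, 192) [ 0.60121748 -0.04921288  0.1       ]
(431, 198) [ 0.58631131 -0.18553612  0.1       ]
(425, 257) [ 0.44990243 -0.16913313  0.1       ]
(365, 251) [ 0.46452187 -0.03144129  0.1       ]
```

>>> arm_command(moves=[[-33, -31, 0, 0], [-33, -31, 0, 0], [-33, -31, 0, 0], [-33, -31, 0, 0], [-33, -31, 0, 0], [-33, -31, 0, 0], [-33, -31, 0, 0], [-33, -31, 0, 0]], hand=0, grip_force=40)

```text
clock: 0.9
tcp_pos: [0.3235, 0.2034, 0.2313]
tcp_rot: [3.141, 0.0, 2.898]
wrist_force: [0.3, 0.5, 0.5]
gripper_width: 0.999
grip_force: 0.0
```

>>> arm_command(moves=[[-33, -31, 0, 0], [-33, -31, 0, 0], [-33, -31, 0, 0], [-33, -31, 0, 0], [-33, -31, 0, 0], [-33, -31, 0, 0], [-33, -31, 0, 0], [0, 0, 0, 0]])

```text
clock: 1.7
tcp_pos: [0.4972, -0.0655, 0.2306]
tcp_rot: [-3.141, 0.001, 2.894]
wrist_force: [0.1, 0.9, -0.1]
gripper_width: 0.999
grip_force: 0.0
```

```bash
cat >> h.py <<'E'
def go(P):
    from scipy.spatial.transform import Rotation as R
    o=get_obs(); M=R.from_euler('xyz',o['tcp_rot']).as_matrix(); print('tool delta mm',np.round(M.T@(np.array(P)-o['tcp_pos'])*1000,1),'tcp',np.round(o['tcp_pos'],4),'rpy deg',np.round(np.degrees(o['tcp_rot']),1),'t',o['clock'],'w',round(o['gripper_width'],3),'F',np.round(o['wrist_force'],1),'g',o['grip_force'],'q',np.round(o['joint_pos'],2))
E
python3 -c "
from h import *
go([.525,-.107,.134])"
```

```text
tool delta mm [-37.  -33.3  96.7] tcp [ 0.4972 -0.0655  0.2306] rpy deg [-1.799e+02  1.000e-01  1.658e+02] t 1.7 w 0.999 F [ 0.1  0.9 -0.1] g 0.0 q [-0.28  0.25 -0.22  1.11 -0.   -0.03]
```

>>> arm_command(moves=[[-19, -17, 0, 0], [-18, -16, 0, 0], [0, 0, 16, 0], [0, 0, 16, 0], [0, 0, 0, 0]])

```text
clock: 2.2
tcp_pos: [0.5212, -0.1015, 0.1972]
tcp_rot: [3.141, -0.004, 2.898]
wrist_force: [-0.6, -0.4, -0.3]
gripper_width: 1.0
grip_force: 0.0
```

```bash
python3 -c "
from h import *
go([.525,-.107,.134])
a=save('scene','s1.png'); b=save('top','t1.png')
o=np.hstack([cv2.resize(a[140:290,180:340],(400,375),interpolation=3),cv2.resize(b[150:300,320:480],(400,375),interpolation=3)]);cv2.imwrite('pics/c2.png',o[:,:,::-1])"
```

```text
tool delta mm [-5.3 -4.4 63.2] tcp [ 0.5212 -0.1015  0.1972] rpy deg [180.   -0.2 166. ] t 2.2 w 1.0 F [-0.6 -0.4 -0.3] g 0.0 q [-0.33  0.33 -0.19  1.05  0.   -0.09]
```

View pics/c2.png

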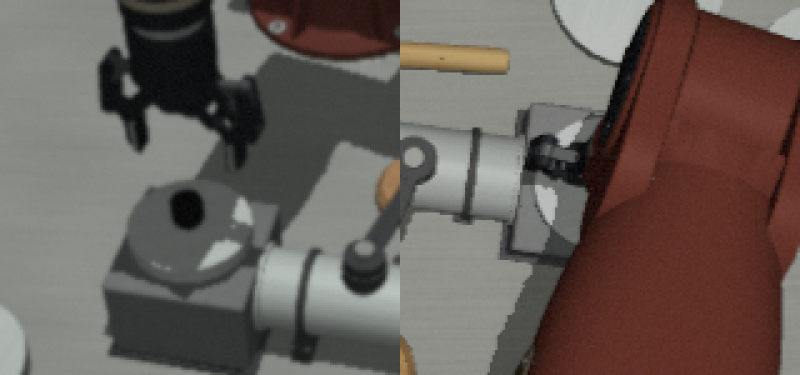

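The fingers hang evenly above the knob (crop (187,208)) on the cover; next I descend and close.

>>> arm_command(moves=[[-5, -4, 10, 0], [0, 0, 15, 0], [0, 0, 15, 0], [0, 0, 12, 0], [0, 0, 8, 0], [0, 0, 3, 0], [0, 0, 0, 0], [0, 0, 0, 0]])

```text
clock: 3.1
tcp_pos: [0.527, -0.1074, 0.1368]
tcp_rot: [-3.142, 0.001, 2.898]
wrist_force: [0.4, -0.3, 0.0]
gripper_width: 0.999
grip_force: 0.0
```

>>> arm_command(moves=[[0, 0, 0, 0], [0, 0, 0, 0], [0, 0, 0, 0], [0, 0, 0, 0], [0, 0, 0, 0], [0, 0, 0, 0], [0, 0, 0, 0], [0, 0, 0, 0]], hand=1, grip_force=40)

```text
clock: 3.9
tcp_pos: [0.5268, -0.1074, 0.1367]
tcp_rot: [-3.141, 0.0, 2.898]
wrist_force: [-1.6, -0.4, 5.3]
gripper_width: 0.361
grip_force: 39.5
```

>>> arm_command(moves=[[0, 0, -4, 0], [0, 0, -8, 0], [0, 0, -12, 0], [0, 0, -12, 0], [0, 0, -12, 0], [0, 0, -8, 0], [0, 0, -4, 0], [0, 0, 0, 0]])

```text
clock: 4.7
tcp_pos: [0.5269, -0.1074, 0.1969]
tcp_rot: [-3.142, 0.001, 2.898]
wrist_force: [-0.0, 0.8, -2.6]
gripper_width: 0.36
grip_force: 39.8
```

```bash
python3 -c "
from h import *
go([.36,-.24,.0257])
a=save('scene','s2.png')
cv2.imwrite('pics/c3.png',cv2.resize(a[100:310,120:400],(560,420),interpolation=3)[:,:,::-1])"
```

```text
tool delta mm [ 130.2 -169.   171.1] tcp [ 0.5269 -0.1074  0.1969] rpy deg [-1.80e+02  1.00e-01  1.66e+02] t 4.7 w 0.36 F [-0.   0.8 -2.6] g 39.78117227554321 q [-0.34  0.34 -0.18  1.05  0.   -0.09]
```

View pics/c3.png

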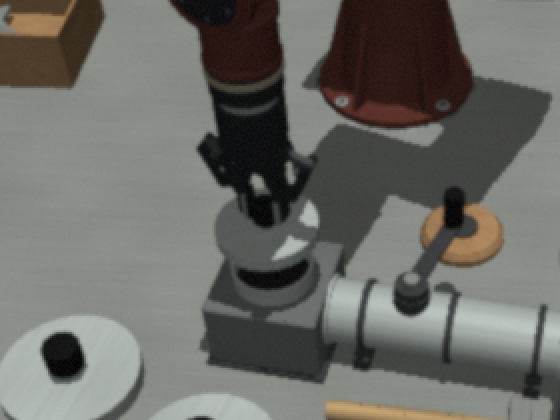

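The cover is off the collar, level in the hand (crop (268,230)), and the mouth is open below it. Next I carry it over to the free bench.

>>> arm_command(moves=[[8, -11, 0, 0], [16, -21, 0, 0], [20, -26, 0, 0], [24, -31, 0, 0], [24, -31, 0, 0], [20, -26, 0, 0], [12, -15, 0, 0], [6, -8, 0, 0]])

```text
clock: 5.55
tcp_pos: [0.3577, -0.2406, 0.1959]
tcp_rot: [3.141, -0.001, 2.896]
wrist_force: [-0.8, 0.1, -1.9]
gripper_width: 0.359
grip_force: 40.1
```

>>> arm_command(moves=[[0, 0, 10, 0], [0, 0, 22, 0], [0, 0, 28, 0], [0, 0, 30, 0], [0, 0, 28, 0], [0, 0, 22, 0], [0, 0, 15, 0], [0, 0, 6, 0]])

```text
clock: 6.35
tcp_pos: [0.3592, -0.2383, 0.0334]
tcp_rot: [3.14, -0.002, 2.899]
wrist_force: [-0.6, 0.3, -2.0]
gripper_width: 0.363
grip_force: 40.0
```

>>> arm_command(moves=[[0, 0, 2, 0], [0, 0, 2, 0], [0, 0, 2, 0], [0, 0, 1, 0], [0, 0, 1, 0], [0, 0, 0, 0]])

```text
clock: 6.95
tcp_pos: [0.3598, -0.24, 0.0274]
tcp_rot: [-3.141, 0.0, 2.898]
wrist_force: [-0.5, 0.4, -2.4]
gripper_width: 0.364
grip_force: 40.0
```

>>> arm_command(moves=[[0, 0, 0.5, 0], [0, 0, 0.5, 0], [0, 0, 0.5, 0], [0, 0, 0, 0], [0, 0, 0, 0]])

```text
clock: 7.45
tcp_pos: [0.3597, -0.2399, 0.0258]
tcp_rot: [3.142, -0.0, 2.898]
wrist_force: [-0.3, 0.3, -2.5]
gripper_width: 0.358
grip_force: 40.0
```

>>> arm_command(moves=[[0, 0, 0.5, 0], [0, 0, 0.5, 0], [0, 0, 0, 0], [0, 0, 0, 0]])

```text
clock: 7.85
tcp_pos: [0.3597, -0.2399, 0.0256]
tcp_rot: [-3.141, 0.0, 2.898]
wrist_force: [-3.8, 3.3, 15.6]
gripper_width: 0.362
grip_force: 41.9
```

>>> arm_command(moves=[[0, 0, -0.5, 0], [0, 0, 0, 0]])

```text
clock: 8.05
tcp_pos: [0.3598, -0.24, 0.0256]
tcp_rot: [-3.141, 0.0, 2.898]
wrist_force: [-2.4, 2.0, 7.5]
gripper_width: 0.356
grip_force: 40.8
```

>>> arm_command(moves=[[0, 0, 0, 0], [0, 0, 0, 0], [0, 0, 0, 0], [0, 0, 0, 0], [0, 0, 0, 0], [0, 0, 0, 0], [0, 0, 0, 0], [0, 0, 0, 0]], hand=0)

```text
clock: 8.85
tcp_pos: [0.3597, -0.2399, 0.0253]
tcp_rot: [3.142, -0.0, 2.898]
wrist_force: [0.4, 0.6, -0.9]
gripper_width: 1.003
grip_force: 0.0
```

>>> arm_command(moves=[[0, 0, -5, 0], [0, 0, -15, 0], [0, 0, -30, 0], [0, 0, -40, 0], [0, 0, -45, 0], [0, 0, -45, 0], [0, 0, -30, 0], [0, 0, 0, 0]])

```text
clock: 9.65
tcp_pos: [0.3614, -0.2415, 0.2395]
tcp_rot: [-3.138, 0.006, 2.898]
wrist_force: [0.0, -1.3, -1.2]
gripper_width: 1.001
grip_force: 0.0
```

>>> arm_command(moves=[[0, 30, 0, 0], [0, 45, 0, 0], [0, 48, 0, 0], [0, 48, 0, 0], [0, 48, 0, 0], [0, 48, 0, 0], [0, 45, 0, 0], [2, 30, 0, 0]])

```text
clock: 10.45
tcp_pos: [0.4401, 0.0951, 0.2347]
tcp_rot: [3.141, -0.001, 2.9]
wrist_force: [0.0, 0.1, 0.2]
gripper_width: 0.999
grip_force: 0.0
```

>>> arm_command(moves=[[0, 0, 0, 5], [0, 0, 0, 5], [0, 0, 0, 0], [0, 0, 0, 0]])

```text
clock: 10.85
tcp_pos: [0.44, 0.0924, 0.2349]
tcp_rot: [-3.141, -0.001, 2.726]
wrist_force: [-0.8, -1.3, 0.1]
gripper_width: 0.997
grip_force: 0.0
```

```bash
python3 -c "
from h import *
go([.4455,.1035,.134])
a=save('scene','s4.png'); b=save('top','t4.png')
o=np.hstack([cv2.resize(a[100:310,190:400],(400,400),interpolation=3),cv2.resize(b[150:360,250:460],(400,400),interpolation=3)]);cv2.imwrite('pics/c4.png',o[:,:,::-1])"
```

```text
tool delta mm [ -0.6  12.4 100.9] tcp [0.44   0.0924 0.2349] rpy deg [-180.    -0.   156.2] t 10.85 w 0.997 F [-0.8 -1.3  0.1] g 0.0 q [ 0.04  0.15 -0.33  1.09  0.    0.46]
```

View pics/c4.png

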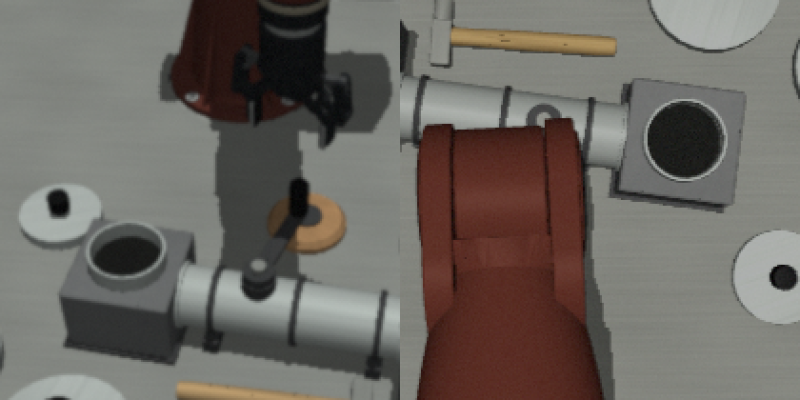

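The cover stands flat, knob up, on the bench (crop (60,210)), and the inlet mouth is open. The lever grip is at crop (298,190). I shift 12 mm, descend and grip lightly.

>>> arm_command(moves=[[0, 12, 0, 0], [0, 0, 15, 0], [0, 0, 20, 0], [0, 0, 22, 0], [0, 0, 20, 0], [0, 0, 14, 0], [0, 0, 7, 0], [0, 0, 0, 0]])

```text
clock: 11.75
tcp_pos: [0.4449, 0.1037, 0.1367]
tcp_rot: [-3.141, -0.001, 2.724]
wrist_force: [0.3, -0.2, -0.4]
gripper_width: 1.002
grip_force: 0.0
```

>>> arm_command(moves=[[0, 0, 0, 0], [0, 0, 0, 0], [0, 0, 0, 0], [0, 0, 0, 0], [0, 0, 0, 0], [0, 0, 0, 0], [0, 0, 0, 0], [0, 0, 0, 0]], hand=1, grip_force=30)

```text
clock: 12.55
tcp_pos: [0.4456, 0.1036, 0.1379]
tcp_rot: [3.141, 0.001, 2.723]
wrist_force: [-0.4, 1.2, 5.4]
gripper_width: 0.293
grip_force: 29.3
```

```bash
python3 -c "
from h import *
go([.4455,.1035,.136])"
```

```text
tool delta mm [ 0.1 -0.1  1.9] tcp [0.4456 0.1036 0.1379] rpy deg [180.   0. 156.] t 12.55 w 0.293 F [-0.4  1.2  5.4] g 29.318647384643555 q [ 0.07  0.24 -0.48  0.84  0.    0.49]
```

>>> arm_command(moves=[[-0.1, 4, 0, 2], [-0.3, 8, 0, 4], [-0.3, 8, 0, 4], [-0.3, 8, 0, 4], [-0.3, 8, 0, 4], [-0.3, 8, 0, 4], [-0.3, 8, 0, 4], [-0.3, 8, 0, 4]])

```text
clock: 13.35
tcp_pos: [0.4813, 0.1509, 0.1378]
tcp_rot: [-3.141, -0.003, 2.198]
wrist_force: [-9.1, 6.4, 12.8]
gripper_width: 0.295
grip_force: 30.1
```

```bash
cat > arc.py <<'E'
from h import *
go([.564,.172,.138]); p=get_obs()['tcp_pos'][:2]-[.5488,.058]
print('r',np.linalg.norm(p),'dir',np.degrees(np.arctan2(p[1],p[0])))
E
python3 arc.py
```

```text
tool delta mm [-31.4  79.4  -0.3] tcp [0.4813 0.1509 0.1378] rpy deg [-180.    -0.2  125.9] t 13.35 w 0.295 F [-9.1  6.4 12.8] g 30.091521441936493 q [ 0.16  0.33 -0.36  0.88  0.    1.1 ]
r 0.11484267292199221 dir 126.02232586793939
```

>>> arm_command(moves=[[0.5, 8, -0.5, 4], [0.2, 8, -0.5, 4], [-0.3, 8, 0, 4], [-0.3, 8, 0, 4], [-0.3, 8, 0, 4], [-0.3, 8, 0, 4], [-0.3, 8, 0, 4], [-0.3, 8, 0, 4]])

```text
clock: 14.15
tcp_pos: [0.54, 0.1744, 0.138]
tcp_rot: [-3.139, -0.005, 1.64]
wrist_force: [-5.9, 11.9, 0.9]
gripper_width: 0.297
grip_force: 30.1
```

```bash
python3 arc.py
```

```text
tool delta mm [-4.1 23.7 -0.1] tcp [0.54   0.1744 0.138 ] rpy deg [-179.8   -0.3   94. ] t 14.15 w 0.297 F [-5.9 11.9  0.9] g 30.129712522029877 q [ 0.18  0.44 -0.19  0.94  0.    1.68]
r 0.11673822098995573 dir 94.30605069008874
```

>>> arm_command(moves=[[0.5, 6, 0, 3], [0.3, 6, 0, 3], [0, 4, 0, 2], [0, 4, 0, 2], [0, 2, 0, 1], [0, 0, 0, 0], [0, 0, 0, 0]])

```text
clock: 14.85
tcp_pos: [0.5625, 0.1745, 0.1379]
tcp_rot: [-3.14, -0.003, 1.45]
wrist_force: [-2.0, 9.0, -1.8]
gripper_width: 0.294
grip_force: 29.8
```

```bash
python3 arc.py
```

```text
tool delta mm [-2.3  1.7 -0.1] tcp [0.5625 0.1745 0.1379] rpy deg [-179.9   -0.2   83.1] t 14.85 w 0.294 F [-2.   9.  -1.8] g 29.845119416713715 q [ 0.17  0.48 -0.13  0.97  0.    1.87]
r 0.11726293432603505 dir 83.26775569321869
```

Push gently until the force shows the stop.

>>> arm_command(moves=[[0, 1, 0, 0], [0, 1, 0, 0], [0, 1, 0, 0], [0, 0, 0, 0], [0, 0, 0, 0]])

```text
clock: 15.35
tcp_pos: [0.5649, 0.174, 0.138]
tcp_rot: [-3.139, -0.003, 1.45]
wrist_force: [-4.9, 8.3, 1.3]
gripper_width: 0.295
grip_force: 30.1
```

>>> arm_command(moves=[[0, 1, 0, 0], [0, 1, 0, 0], [0, 0, 0, 0], [0, 0, 0, 0]])

```text
clock: 15.75
tcp_pos: [0.5672, 0.1736, 0.138]
tcp_rot: [-3.139, -0.002, 1.45]
wrist_force: [-3.2, 8.0, -0.2]
gripper_width: 0.289
grip_force: 30.0
```

>>> arm_command(moves=[[0, 1, 0, 0], [0, 1, 0, 0], [0, 1, 0, 0], [0, 0, 0, 0], [0, 0, 0, 0]])

```text
clock: 16.25
tcp_pos: [0.5675, 0.1736, 0.1379]
tcp_rot: [-3.135, -0.002, 1.451]
wrist_force: [-14.5, 9.9, 8.6]
gripper_width: 0.297
grip_force: 31.4
```

>>> arm_command(moves=[[0, 1, 0, 0], [0, 1, 0, 0], [0, 0, 0, 0], [0, 0, 0, 0]])

```text
clock: 16.65
tcp_pos: [0.5675, 0.1736, 0.1378]
tcp_rot: [-3.131, -0.002, 1.451]
wrist_force: [-22.2, 9.1, 13.6]
gripper_width: 0.295
grip_force: 32.8
```

At the stop. I relieve the pressure, open and rise.

>>> arm_command(moves=[[0.5, -1.5, 0, 0], [0.5, -1.5, 0, 0], [0, 0, 0, 0]])

```text
clock: 16.95
tcp_pos: [0.5674, 0.1737, 0.1379]
tcp_rot: [-3.136, -0.0, 1.45]
wrist_force: [-10.7, 4.3, 6.0]
gripper_width: 0.297
grip_force: 30.9
```

>>> arm_command(moves=[[0, 0, 0, 0], [0, 0, 0, 0], [0, 0, 0, 0], [0, 0, 0, 0], [0, 0, 0, 0], [0, 0, 0, 0], [0, 0, 0, 0], [0, 0, 0, 0]], hand=0)

```text
clock: 17.75
tcp_pos: [0.5704, 0.1729, 0.1383]
tcp_rot: [-3.142, 0.0, 1.449]
wrist_force: [0.0, -0.6, -0.2]
gripper_width: 1.0
grip_force: 0.0
```

>>> arm_command(moves=[[0, 0, -5, 0], [0, 0, -15, 0], [0, 0, -25, 0], [0, 0, -30, 0], [0, 0, -30, 0], [0, 0, -25, 0], [0, 0, -10, 0], [0, 0, 0, 0]])

```text
clock: 18.55
tcp_pos: [0.5711, 0.173, 0.2795]
tcp_rot: [3.139, -0.001, 1.449]
wrist_force: [0.4, 1.2, 0.3]
gripper_width: 1.002
grip_force: 0.0
```

>>> arm_command(moves=[[-25, -10, 0, 0], [-40, -15, 0, 0], [-40, -20, 0, 0], [-40, -25, 0, 0], [-40, -30, 0, 0], [-40, -30, 0, 0], [-30, -25, 0, 0], [0, 0, 0, 0]])

```text
clock: 19.35
tcp_pos: [0.3821, -0.0632, 0.277]
tcp_rot: [-3.139, 0.0, 1.445]
wrist_force: [-0.2, -0.4, 0.3]
gripper_width: 1.0
grip_force: 0.0
```

```bash
python3 -c "
from h import *
go([.564,.172,.138])
a=save('scene','s5.png'); b=save('top','t5.png')
o=np.hstack([cv2.resize(a[130:355,110:510],(400,225)),cv2.resize(b[90:315,120:520],(400,225))]);cv2.imwrite('pics/c5.png',cv2.resize(b[90:330,120:540],(800,457),interpolation=3)[:,:,::-1])
cv2.imwrite('pics/c6.png',cv2.resize(a[130:355,110:510],(800,450),interpolation=3)[:,:,::-1])"
```

```text
tool delta mm [256.2 151.4 138.5] tcp [ 0.3821 -0.0632  0.277 ] rpy deg [-179.8    0.    82.8] t 19.35 w 1.0 F [-0.2 -0.4  0.3] g 0.0 q [-0.35  0.   -0.38  1.19 -0.    1.34]
```

View pics/c5.png

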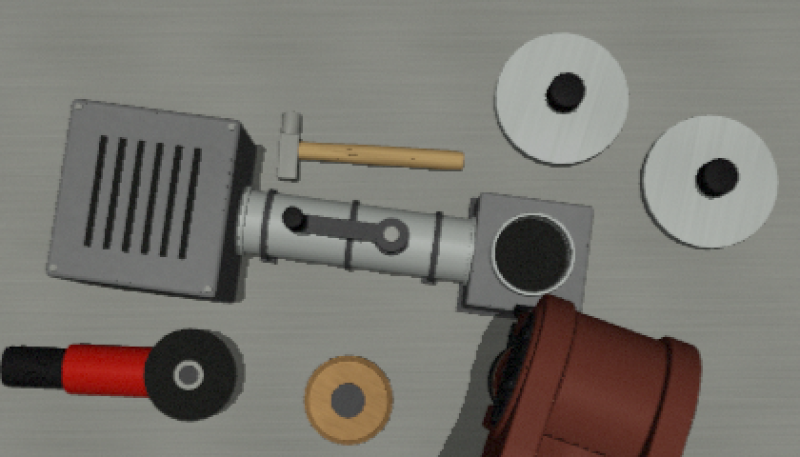

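View pics/c6.png

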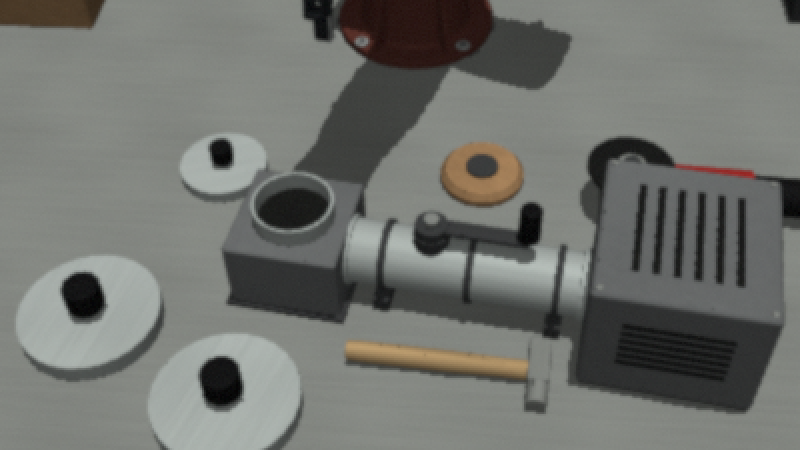

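The lever (top crop (295,218) to (390,235)) lies along the duct and points at the fan box. The cover stands flat on the bench (scene crop (224,165)), and nothing else has moved.

```bash
python3 -c "
from h import *
print(job_done())"
```

```text
the job is handed in; nothing more can be done
None
```

The job is handed in at about 19 s: the cover is flat on the bench, knob up, the damper lever was then swung to its open stop and released, and the grinder, hammer and flap disc were not touched.

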